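# Build the gift-box tower display

### The job

Set up the gift display. On the long wooden plinth build a tower of the three plain white-lidded gift boxes: the largest on the plinth, the middle-sized one on it and the smallest on top, each centred on what it stands on, with its long side along the plinth's long side; and stand the lidded canister in the middle of the round wooden plinth. Keep these four things upright all the time, let go of everything, and leave the two gift-wrapped bars and the price card where they are.

Things in the scene. Friction and masses are not known exactly. Their poses are not given: they have to be found in the camera images.
- box_large_center (a point): the largest of three rigid gift boxes, brown cardboard with a white lid (same look, told apart by size), 60 x 150 x 54 mm (x, y, z), flat top; the lid is fixed; grip it across its 60 mm side (x). The point is the box's centre, 27 mm above its underside; its y axis is the long side, z up. Lies flat and loose on the table at the start. 0.09 to 0.36 kg.
- box_medium_center (a point): the middle-sized of three rigid gift boxes, brown cardboard with a white lid (same look, told apart by size), 52 x 110 x 48 mm (x, y, z), flat top; the lid is fixed; grip it across its 52 mm side (x). The point is the box's centre, 24 mm above its underside; its y axis is the long side, z up. Lies flat and loose on the table at the start. 0.09 to 0.36 kg.
- box_small_center (a point): the smallest of three rigid gift boxes, brown cardboard with a white lid (same look, told apart by size), 42 x 72 x 42 mm (x, y, z), flat top; the lid is fixed; grip it across its 42 mm side (x). The point is the box's centre, 21 mm above its underside; its y axis is the long side, z up. Lies flat and loose on the table at the start. 0.09 to 0.36 kg.
- canister_center (a point): green round canister with a wooden lid (fixed to it), standing loose on the table, 75 mm high over all. Body 62 mm and lid 64 mm in diameter; the lid's flat top is 58 mm above the underside, and on it stands a knob about 20 mm in diameter, from 58 to 75 mm above the underside; the canister can be lifted by the knob or round its body. 0.18 to 0.35 kg. The point is on its axis, 37.5 mm above the underside; z up.
- long_plinth_top (a point): plain rectangular wooden plinth, 90 x 180 x 20 mm (x, y, z), fixed to the table. The point is the centre of its top face, 20 mm above the table; its y axis is the long side, z up.
- round_plinth_top (a point): plain round wooden plinth, 100 mm in diameter, 20 mm high, fixed to the table. The point is the centre of its top face, 20 mm above the table; z up.
- wrapped_bar_left: bystander: gift-wrapped bar, spotted paper, about 68 x 185 x 48 mm (x, y, z), loose at the left of the work; origin at the centre of its underside. Leave it alone.
- wrapped_bar_right: bystander: gift-wrapped bar, striped paper, about 67 x 194 x 52 mm (x, y, z), loose at the right of the work; origin at the centre of its underside. Leave it alone.
- price_card: bystander: wooden block with an upright price card, 22 x 66 x 62 mm (x, y, z), loose behind the plinths; origin at the centre of its underside. Leave it alone.
Things that resemble listed ones, but are neither listed nor needed, are in the scene too. What is shaped like the part that bears box_medium_center but black is not meant. Leave any blue look-alike of the part that bears box_small_center alone.

How it is judged:
On the way, in this order (a step that is already met when the one before it is completed fails the run):
1. the largest box stands on the long plinth (horizontal distance between box_large_center and long_plinth_top below 0.015 m and z of box_large_center in the frame of long_plinth_top between 0.021 and 0.033 m and angle between box_large_center's own z axis and vertical below 0.06 rad and angle between the y axis of box_large_center and the y axis of long_plinth_top, either way round below 0.2 rad), for 0.2 s.
2. the middle-sized box stands on the largest (all of step 1 and horizontal distance between box_medium_center and box_large_center below 0.012 m and z of box_medium_center in the frame of box_large_center between 0.045 and 0.057 m and angle between box_medium_center's own z axis and vertical below 0.06 rad and angle between the y axis of box_medium_center and the y axis of box_large_center, either way round below 0.2 rad), for 0.2 s.
3. the smallest box stands on the middle-sized one (all of step 2 and horizontal distance between box_small_center and box_medium_center below 0.012 m and z of box_small_center in the frame of box_medium_center between 0.039 and 0.051 m and angle between box_small_center's own z axis and vertical below 0.06 rad and angle between the y axis of box_small_center and the y axis of box_medium_center, either way round below 0.2 rad), for 0.2 s.
At the end, for the whole second after the job is handed in: Largest box on the long plinth within 15 mm of its centre, middle-sized box on it and smallest on that within 12 mm of centre, long sides within 0.2 rad of the support's; canister on the round plinth within 13 mm of its centre; all four upright and at rest (all of step 3 and horizontal distance between canister_center and round_plinth_top below 0.013 m and z of canister_center in the frame of round_plinth_top between 0.0315 and 0.0435 m and angle between canister_center's own z axis and vertical below 0.06 rad and linear speed of each of box_large, box_medium, box_small, canister below 0.02 m/s and angular speed of each of box_large, box_medium, box_small, canister below 0.2 rad/s); the robot touches nothing.
It fails at once if a box or the canister is tipped by more than 0.6 rad (angle between any of box_large_center, box_medium_center, box_small_center, canister_center's own z axis and vertical above 0.6 rad).
It fails at once if a wrapped bar or the price card is moved by more than 25 mm (distance of any of wrapped_bar_left, wrapped_bar_right, price_card from where it was at the start of the episode above 0.025 m).
It also fails if it takes over 128 s, if anything falls off the work surface, if the arm or the gripper's body presses on something with over 40 N, if the wrist force passes 120 N, or if a joint passes its speed limit or range.

### The arm

A 7-joint arm with a two-finger parallel gripper is mounted at the origin on a cart in front of the work surface, level with it; the furniture and walls round the work are solid. World frame = base frame: x ahead of the robot, y to its left, z up, the work surface at z = 0. Lengths are in m, angles in rad, forces in N, time in s.
With the tool pointing down it reaches from about 0.35 to 0.775 m from the base axis. Payload 3.1 kg.
Tool frame: the origin (TCP) lies between the finger pads; the fingertips stand 25 mm ahead of it and the grasp point (between the pads) lies 6 mm ahead of it (tip_reach is the distance from the TCP to the fingertips, in m); z points along the fingers, y is the direction in which the jaws open and shut (so a half turn about z gives the same grasp; the last joint's range is limited). The gripper opens to 85 mm and grips with 20 to 120 N. Pads are 22 mm wide; open, the fingers measure 114 mm over their backs; the gripper's body (76 mm by 85 mm) begins 54 mm behind the grasp point. The pads swing forward as they close: fully open they stand 13 mm farther back than shut.
Start: joints at [1.223, 0.311, 0.014, 1.512, -0.004, 1.319, -0.027], TCP at [0.166, -0.524, 0.256] pointing down, gripper open.
Joint ranges: [-2.7, 2.7], [-0.3, 1.91], [-1.27, 1.3], [0.12, 2.57], [-1.44, 4.58], [0.2, 2.03], [-3.05, 3.05]. Speed limits (rad/s): [2.79, 2.79, 3.14, 3.14, 3.14, 3.14, 3.14].

### API

Orientations are given as a unit quaternion [w, x, y, z].
In Python, from bench import * gives the robot as it stands. The module is installed in compiled form; this text tells all that it offers.
- The arm moves only by the tool send_rows, never from a script. Its argument "commands" is a list of rows, each a list of 3 entries, a list of its own where there are three numbers: the shift along the tool's x, y, z in cm, then the turn about the tool's z in rad, then the finger opening in cm, from 0 to 8.54. In form: [[[tx, ty, tz], turn, fingers], ...]. A call has 1 to 20 rows; each row is the pose to reach, as a shift and turn from the pose commanded when the call began, along the tool's axes at that moment; what a row does not reach only later rows make up. A row lasts 1/10 s, in which the tool goes at most 50 mm and 8.59 degrees, less where a joint would pass 70% of its speed; a pose out of reach is approached as far as the arm can. A call with a gripper value outside its range is refused whole. The fingers move at their own pace and stop on an object; "squeeze" is the grip in N (left out, the last holds). Time passes only in rows, so rows that repeat a pose let the fingers close. It gives the time, the measured TCP pose, the force and the opening at its end, in the units of the state.
- state(): the state, without advancing time (a new reading comes with each control period).
- grab_frame(name): name is "scene" or "top"; returns a dict with "color" (400x640x3 uint8, red, green, blue), "range_z" (400x640 float32, m along the optical axis (not along the pixel's ray), 0 where there is no reading), "fx", "fy", "cx", "cy" (pixels), "R" (3x3) and "t" (3): a world point X has camera coordinates R X + t. Camera axes: x right, y down, z forward; pixel columns grow to the right and rows downward; lengths in m; the calibration is good to about 2 mm. A picture is of the moment at which its call begins.
- job_done(): hands the job in, once; it reports no verdict.
The state is a dict: "clock": time; "q": joint angles; "qvel": joint speeds; "joint_efforts": joint torques, N m; "position": TCP position; "tcp_rot": TCP orientation; "contact_force": force on the tool from outside, world axes, zero at the start; "moment": the same for the moment, N m; "finger_gap": finger opening in m.
Only numpy, scipy, OpenCV 4.12 (cv2) and the standard library are available. Lean on these libraries where they do the work, as an engineer would, in place of code of your own. Each camera call takes 0.05 s, during which the arm holds its last target.

## Working session

There is one attempt and no reset: what is moved stays moved. The work goes in short steps, Python scripts to look and compute and a tool call to move; the robot and the scene stay as the last step left them, time stands still between calls to the robot, and variables do not carry over. Pictures are saved under pics/ and viewed, and the job is handed in when it is done.

Besides the shell and the picture viewer there is one more tool, called after "Call:" in YAML: its name, and indented under it one key for each argument. send_rows: Moves the arm, as the interface text tells. Its arguments: {"type":"object","properties":{"commands":{"type":"array","items":{"type":"array"}},"squeeze":{"type":"number"}},"required":["commands"]}

```bash
mkdir -p pics; python3 - <<'E'
from bench import *
import cv2,numpy as np
print(state())
for n in ["scene","top"]:
    f=grab_frame(n); np.savez(f"f0_{n}.npz",**f)
    cv2.imwrite(f"pics/0_{n}.png",f["color"][:,:,::-1]); print(n,f["fx"],f["fy"],f["cx"],f["cy"],f["R"],f["t"])
E
```

```text
{'clock': 0.0, 'q': array([ 1.22331928,  0.31170875,  0.01399186,  1.51306164, -0.0043981 ,
        1.31915858, -0.02718326]), 'qvel': array([ 1.00669927e-03,  7.90218933e-04,  9.24362628e-04, -6.46750507e-04,
       -1.15199025e-03, -7.75044881e-04,  7.30426920e-05]), 'joint_efforts': array([-5.53752889e-04, -3.79918492e+01,  1.45657989e-01, -2.30593139e+01,
        1.22668681e-02,  1.37141478e-02,  2.08051978e-05]), 'position': array([ 0.16538368, -0.52385448,  0.25522841]), 'tcp_rot': array([-1.13099493e-03,  9.88327474e-01,  1.52339998e-01, -2.23187142e-04]), 'contact_force': array([-0.36161147,  0.14635229,  0.49289629]), 'moment': array([-0.0135028 , -0.02675186,  0.08187662]), 'finger_gap': 0.08546957342808933}
scene 484.693489026505 484.693489026505 313.5065395660263 199.3323056217646 [[-0.44333045 -0.896162    0.01875577]
 [-0.49603631  0.22785284 -0.83787294]
 [ 0.74659634 -0.38075813 -0.545543  ]] [0.18096483 0.36024507 1.01600804]
top 485.20112126188536 485.20112126188536 317.89568029404796 188.64528092488277 [[-2.29608580e-02 -9.99730847e-01 -3.32145822e-03]
 [-9.84799475e-01  2.31898388e-02 -1.72140133e-01]
 [ 1.72170825e-01 -6.81514837e-04 -9.85066872e-01]] [-0.04459886  0.55430092  1.563824  ]
```

View pics/0_scene.png

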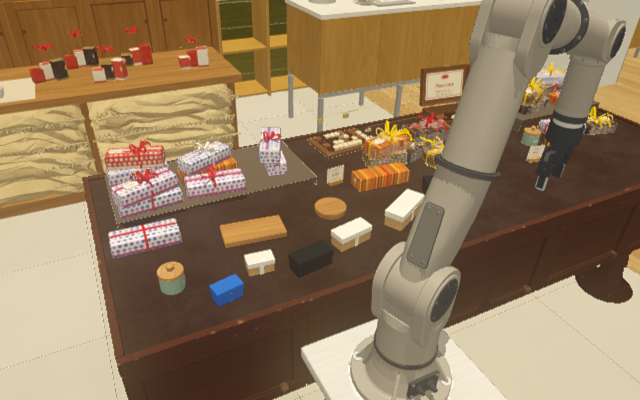

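View pics/0_top.png

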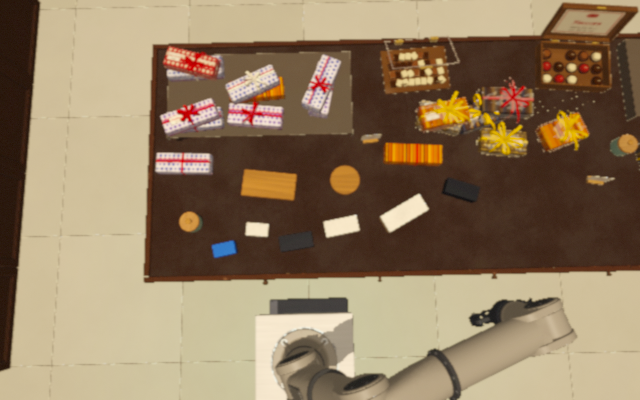

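The top view shows the large white box at (404,213), the medium at (342,226), the small at (257,230), the canister at (190,222), the long plinth at (269,185) and the round plinth at (345,180). The look-alikes are black at (296,242) and (461,190), and blue at (223,249). A second canister stands far right at (625,145). Next I'll measure from both views.

```bash
cat > h.py <<'E'
import cv2,numpy as np
def cloud(f):
    v,u=np.mgrid[0:400,0:640]; z=f["range_z"].astype(float)
    c=np.stack([(u-f["cx"])/f["fx"]*z,(v-f["cy"])/f["fy"]*z,z],-1)
    X=(c-f["t"])@f["R"]; X[z==0]=np.nan
    return X
def rect(P):
    (c,s,a)=cv2.minAreaRect((P[:,:2]*1000).astype(np.float32))
    if s[0]>s[1]: L,W,ang=s[0],s[1],a
    else: L,W,ang=s[1],s[0],a+90
    return np.round(c,1),round(L,1),round(W,1),round(((ang+90)%180)-90,1)
def project(f,X):
    c=f["R"]@np.asarray(X,float)+f["t"]; return np.array([f["fx"]*c[0]/c[2]+f["cx"],f["fy"]*c[1]/c[2]+f["cy"]])
E
python3 - <<'E'
from h import *
boxes={"top":dict(large=(375,190,434,236),med=(319,210,364,240),small=(242,219,273,241),can=(175,207,206,237),long=(237,165,300,204),round=(327,163,363,198)),
"scene":dict(large=(382,186,428,232),med=(328,215,375,252),small=(241,246,278,278),can=(154,258,190,297),long=(215,212,292,248),round=(310,193,350,222))}
for n in boxes:
    f=dict(np.load(f"f0_{n}.npz")); X=cloud(f)
    zz=X[...,2]
    tb=X[(X[...,0]>.3)&(X[...,0]<.7)&(abs(X[...,1])<.3)&(abs(zz)<.01)]
    print(n,"table",np.median(tb[:,2]))
    for k,(a,b,c,d) in boxes[n].items():
        P=X[b:d,a:c].reshape(-1,3); P=P[P[:,2]>0.012]
        # top plane
        h=np.histogram(P[:,2],bins=np.arange(0.01,.1,.003)); 
        ztop=np.median(P[P[:,2]>np.percentile(P[:,2],97)-.010][:,2])
        T=P[abs(P[:,2]-ztop)<.006]
        if k=="can": T=P[(P[:,2]>.05)&(P[:,2]<.064)];print("knob",np.round(P[P[:,2]>.066].mean(0),4))
        print(k,"ztop %.4f"%ztop,len(T),"mean",np.round(T.mean(0),4),rect(T))
E
```

```text
top table 0.00011459714568372176
large ztop 0.0556 738 mean [ 0.4662 -0.3366  0.055 ] (array([ 466.6, -336.7]), 150.1, 59.9, -61.2)
med ztop 0.0490 479 mean [ 0.4287 -0.1287  0.0484] (array([ 428.9, -128.9]), 109.7, 51.9, -79.7)
small ztop 0.0440 241 mean [0.4247 0.1475 0.0432] (array([424.6, 148.2]), 72.5, 42.2, 84.0)
knob [0.4545 0.3682 0.071 ]
can ztop 0.0641 257 mean [0.4536 0.3668 0.0573] (array([454.2, 368.9]), 62.4, 60.0, 89.9)
long ztop 0.0214 1196 mean [0.5774 0.1104 0.0208] (array([577.7, 110.8]), 179.6, 90.8, 82.8)
round ztop 0.0215 572 mean [ 0.588  -0.1469  0.0209] (array([ 586.4, -146.6]), 96.7, 95.2, -2.2)
scene table -0.0012425671097391145
large ztop 0.4150 58 mean [ 1.130e-02 -2.000e-04  4.149e-01] (array([12. , -0.9]), 32.8, 5.3, -32.1)
med ztop 0.0465 512 mean [ 0.4226 -0.1193  0.0464] (array([417.5, -96.2]), 178.3, 64.8, -72.0)
small ztop 0.0408 338 mean [0.4222 0.1509 0.0408] (array([424. , 150.1]), 72.4, 47.4, 84.6)
knob [0.4528 0.3699 0.0708]
can ztop 0.0700 350 mean [0.4482 0.3709 0.0561] (array([453.5, 370.2]), 63.5, 61.0, 18.6)
long ztop 0.0190 1234 mean [0.5734 0.1149 0.0188] (array([576.6, 112.2]), 179.5, 96.7, 82.2)
round ztop 0.0185 486 mean [ 0.5836 -0.1435  0.0184] (array([ 585. , -145.9]), 99.3, 96.4, -26.9)
```

```bash
cat > go.py <<'E'
import sys,numpy as np
from scipy.spatial.transform import Rotation as Ro
from bench import *
def plan(*tg):
    s=state(); q=s["tcp_rot"]; R=Ro.from_quat([q[1],q[2],q[3],q[0]]).as_matrix()
    al=np.degrees(np.arctan2(R[1,1],R[0,1])); p=s["position"]
    print("t %.2f"%s["clock"],"pos",np.round(p,4),"jaw %.1f"%al,"tilt %.4f"%np.arccos(-R[2,2]),"F",np.round(s["contact_force"],1),"gap %.4f"%s["finger_gap"])
    for x,y,z,a in tg:
        d=(np.array([x,y,z])-p)@R*100
        t=-((a-al+180)%360-180)
        print((x,y,z,a),"-> shift",np.round(d,2),"turn %.3f"%np.radians(t))
if __name__=="__main__":
    v=list(map(float,sys.argv[1:])); plan(*[v[i:i+4] for i in range(0,len(v),4)])
E
python3 go.py .4665 -.3367 .15 28.8 .4665 -.3367 .036 28.8
```

```text
t 0.10 pos [ 0.1654 -0.5239  0.2553] jaw -72.5 tilt 0.0022 F [-0.4 -0.1 -0.2] gap 0.0857
(0.4665, -0.3367, 0.15, 28.8) -> shift [34.35 -8.76 10.55] turn -1.768
(0.4665, -0.3367, 0.036, 28.8) -> shift [34.35 -8.74 21.95] turn -1.768
```

Call:
send_rows:
  commands:
    - [[8,-2,2],-0.15,8.5]
    - [[16,-4,4],-0.3,8.5]
    - [[24,-6,6],-0.45,8.5]
    - [[30,-8,8],-0.6,8.5]
    - [[34.35,-8.76,10],-0.75,8.5]
    - [[34.35,-8.76,10],-0.9,8.5]
    - [[34.35,-8.76,10],-1.05,8.5]
    - [[34.35,-8.76,10],-1.2,8.5]
    - [[34.35,-8.76,10],-1.35,8.5]
    - [[34.35,-8.76,10],-1.5,8.5]
    - [[34.35,-8.76,10],-1.65,8.5]
    - [[34.35,-8.76,10],-1.768,8.5]
    - [[34.35,-8.76,10],-1.768,8.5]
    - [[34.35,-8.76,10],-1.768,8.5]
    - [[34.35,-8.76,10],-1.768,8.5]
  squeeze: 40

```text
clock: 1.6
position: [0.4666, -0.3375, 0.1561]
tcp_rot: [-0.0, 0.51, 0.86, -0.0]
contact_force: [0.7, -0.9, -0.1]
finger_gap: 0.0848
```

```bash
python3 go.py .4665 -.3367 .036 28.8
```

```text
t 1.60 pos [ 0.4666 -0.3375  0.1561] jaw 28.7 tilt 0.0005 F [ 0.7 -0.9 -0.1] gap 0.0848
(0.4665, -0.3367, 0.036, 28.8) -> shift [ 0.07  0.03 12.01] turn -0.001
```

Call:
send_rows:
  commands:
    - [[0.07,0.03,3],0,8.5]
    - [[0.07,0.03,6],0,8.5]
    - [[0.07,0.03,8],0,8.5]
    - [[0.07,0.03,10],0,8.5]
    - [[0.07,0.03,11],0,8.5]
    - [[0.07,0.03,12],0,8.5]
    - [[0.07,0.03,12],0,8.5]
    - [[0.07,0.03,12],0,7.5]
    - [[0.07,0.03,12],0,6.5]
    - [[0.07,0.03,12],0,5]
    - [[0.07,0.03,12],0,5]
    - [[0.07,0.03,12],0,5]
    - [[0.07,0.03,12],0,5]
    - [[0.07,0.03,12],0,5]

```text
clock: 3.0
position: [0.4679, -0.3372, 0.0375]
tcp_rot: [0.001, 0.509, 0.861, 0.0]
contact_force: [0.1, 0.4, 7.0]
finger_gap: 0.0597
```

Call:
send_rows:
  commands:
    - [[0,0,-0.5],0,5]
    - [[0,0,-1],0,5]
    - [[0,0,-2],0,5]
    - [[0,0,-3.5],0,5]
    - [[0,0,-5],0,5]
    - [[0,0,-7],0,5]
    - [[0,0,-9],0,5]
    - [[0,0,-10],0,5]
    - [[0,0,-10],0,5]
    - [[0,0,-10],0,5]

```text
clock: 4.0
position: [0.4664, -0.3366, 0.1362]
tcp_rot: [-0.0, 0.509, 0.861, -0.0]
contact_force: [-0.5, 0.4, -1.8]
finger_gap: 0.0595
```

```bash
python3 go.py .577 .1113 .136 -7.4; python3 - <<'E'
from bench import *
import cv2,numpy as np
for n in ["scene","top"]:
    f=grab_frame(n); cv2.imwrite(f"pics/1_{n}.png",f["color"][:,:,::-1]);np.savez(f"f1_{n}.npz",**f)
E
```

```text
t 4.00 pos [ 0.4664 -0.3366  0.1362] jaw 28.8 tilt 0.0005 F [-0.5  0.4 -1.8] gap 0.0595
(0.577, 0.1113, 0.136, -7.4) -> shift [3.391e+01 3.129e+01 1.000e-02] turn 0.632
```

View pics/1_scene.png

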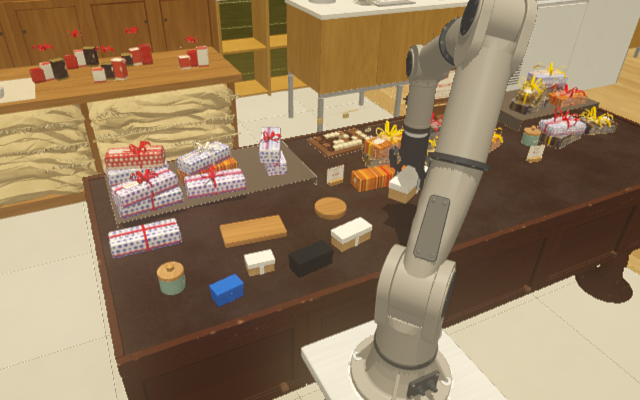

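Call:
send_rows:
  commands:
    - [[1,1,0],0,5]
    - [[3,3,0],0.05,5]
    - [[6,6,0],0.1,5]
    - [[9,8.5,0],0.15,5]
    - [[12,11,0],0.2,5]
    - [[15,14,0],0.25,5]
    - [[18,17,0],0.3,5]
    - [[21,19.5,0],0.36,5]
    - [[24,22,0],0.42,5]
    - [[27,25,0],0.48,5]
    - [[30,27.5,0],0.54,5]
    - [[32,29.5,0],0.6,5]
    - [[33.2,30.6,0],0.632,5]
    - [[33.9,31.29,0],0.632,5]
    - [[33.91,31.29,0],0.632,5]
    - [[33.91,31.29,0],0.632,5]
    - [[33.91,31.29,0],0.632,5]

```text
clock: 5.8
position: [0.5772, 0.1091, 0.136]
tcp_rot: [0.0, 0.752, 0.659, -0.001]
contact_force: [-0.1, -0.3, -2.1]
finger_gap: 0.0593
```

```bash
python3 go.py .577 .1113 .0585 -7.4; python3 - <<'E'
from bench import *
import cv2,numpy as np
from h import *
f=grab_frame("top"); cv2.imwrite(f"pics/2_top.png",f["color"][120:280,140:460,::-1].repeat(2,0).repeat(2,1))
np.savez("f2_top.npz",**f)
E
```

```text
t 5.80 pos [0.5772 0.1091 0.136 ] jaw -7.5 tilt 0.0017 F [-0.1 -0.3 -2.1] gap 0.0593
(0.577, 0.1113, 0.0585, -7.4) -> shift [ 0.23 -0.05  7.75] turn -0.002
```

View pics/2_top.png

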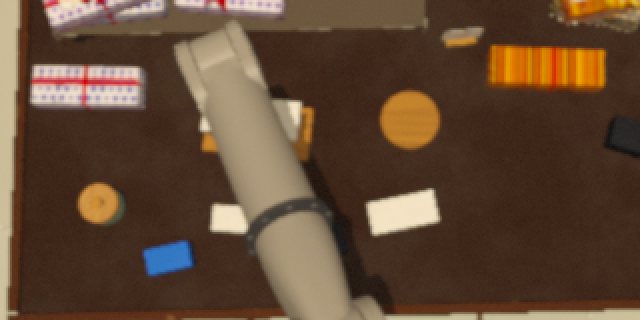

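```bash
python3 go.py .577 .1113 .0585 -7.4;python3 - <<'E'
from h import *
f=dict(np.load("f2_top.npz"));X=cloud(f);a=X[150:215,230:310]
m=(a[...,2]>.12)&(a[...,2]<.165)&(f["color"][150:215,230:310].min(-1)>150)
P=a[m];print(len(P),P.mean(0),rect(P))
E
```

```text
t 5.85 pos [0.5773 0.1091 0.1361] jaw -7.5 tilt 0.0014 F [-0.2  1.1 -1.5] gap 0.0595
(0.577, 0.1113, 0.0585, -7.4) -> shift [ 0.22 -0.06  7.76] turn -0.002
64 [0.57571526 0.06880989 0.15212364] (array([574.2, 106.7]), 151.7, 34.0, -87.3)
```

Call:
send_rows:
  commands:
    - [[0.35,-0.06,1],0,5]
    - [[0.35,-0.06,2.5],0,5]
    - [[0.35,-0.06,4],0,5]
    - [[0.35,-0.06,5.5],0,5]
    - [[0.35,-0.06,6.5],0,5]
    - [[0.35,-0.06,7],0,5]
    - [[0.35,-0.06,7.3],0,5]
    - [[0.35,-0.06,7.6],0,5]
    - [[0.35,-0.06,7.75],0,5]
    - [[0.35,-0.06,7.85],0,5]
    - [[0.35,-0.06,7.85],0,5]
    - [[0.35,-0.06,7.85],0,5]

```text
clock: 7.05
position: [0.5774, 0.1148, 0.0581]
tcp_rot: [0.0, 0.751, 0.66, 0.0]
contact_force: [0.7, 0.2, -2.6]
finger_gap: 0.0596
```

Call:
send_rows:
  commands:
    - [[0,0,0.1],0,5]
    - [[0,0,0.15],0,5]
    - [[0,0,0.2],0,5]
    - [[0,0,0.2],0,5]

```text
clock: 7.45
position: [0.5775, 0.1149, 0.0576]
tcp_rot: [0.0, 0.751, 0.66, 0.0]
contact_force: [-2.9, -0.8, 7.5]
finger_gap: 0.0595
```

Contact at z = 0.0576, as expected. Release and retreat.

Call:
send_rows:
  commands:
    - [[0,0,0],0,6.2]
    - [[0,0,0],0,6.8]
    - [[0,0,0],0,7.5]
    - [[0,0,0],0,8.5]
    - [[0,0,0],0,8.5]
    - [[0,0,0],0,8.5]
    - [[0,0,-1],0,8.5]
    - [[0,0,-3],0,8.5]
    - [[0,0,-6],0,8.5]
    - [[0,0,-9],0,8.5]
    - [[0,0,-12],0,8.5]
    - [[0,0,-12],0,8.5]

```text
clock: 8.65
position: [0.5805, 0.1161, 0.1819]
tcp_rot: [0.003, 0.751, 0.66, 0.005]
contact_force: [-0.3, -0.0, -0.3]
finger_gap: 0.0849
```

```bash
python3 go.py .4287 -.1287 .17 10.3 .4287 -.1287 .035 10.3
```

```text
t 8.65 pos [0.5805 0.1161 0.1819] jaw -7.4 tilt 0.0113 F [-0.3 -0.  -0.3] gap 0.0849
(0.4287, -0.1287, 0.17, 10.3) -> shift [-26.24 -11.92   0.96] turn -0.309
(0.4287, -0.1287, 0.035, 10.3) -> shift [-26.29 -12.06  14.45] turn -0.309
```

Call:
send_rows:
  commands:
    - [[-2,-1,0],0,8.5]
    - [[-5,-2.3,0],-0.05,8.5]
    - [[-8.5,-3.9,0],-0.1,8.5]
    - [[-12,-5.5,0],-0.15,8.5]
    - [[-16,-7.3,0.3],-0.2,8.5]
    - [[-20,-9.1,0.6],-0.25,8.5]
    - [[-23.5,-10.7,1],-0.309,8.5]
    - [[-25.5,-11.6,1],-0.309,8.5]
    - [[-26.24,-11.92,1],-0.309,8.5]
    - [[-26.24,-11.92,1],-0.309,8.5]
    - [[-26.24,-11.92,1],-0.309,8.5]
    - [[-26.24,-11.92,1],-0.309,8.5]

```text
clock: 9.85
position: [0.4263, -0.1283, 0.166]
tcp_rot: [0.0, 0.639, 0.769, 0.001]
contact_force: [0.1, -0.6, 0.7]
finger_gap: 0.0848
```

```bash
python3 go.py .4287 -.1287 .035 10.3; python3 - <<'E'
from bench import *
from h import *
for n,(a,b,c,d) in dict(top=(237,160,300,206),scene=(205,180,300,250)).items():
    f=grab_frame(n); X=cloud(f); np.savez(f"f3_{n}.npz",**f)
    cv2.imwrite(f"pics/3_{n}.png",f["color"][:,:,::-1])
    P=X[b:d,a:c].reshape(-1,3);P=P[(P[:,2]>.066)&(P[:,2]<.085)];print(n,len(P),P.mean(0),np.median(P[:,2]),rect(P))
    P=X[b:d,a:c].reshape(-1,3);P=P[(P[:,2]>.012)&(P[:,2]<.085)];print(n,"all",rect(P))
E
```

```text
t 9.85 pos [ 0.4263 -0.1283  0.166 ] jaw 10.5 tilt 0.0012 F [ 0.1 -0.6  0.7] gap 0.0848
(0.4287, -0.1287, 0.035, 10.3) -> shift [-0.09  0.21 13.1 ] turn 0.004
top 831 [0.57362151 0.11343512 0.07431888] 0.07425558138490806 (array([574.3, 114.1]), 150.3, 61.2, 82.9)
top all (array([574.1, 111.1]), 179.9, 100.9, 83.9)
scene 928 [0.60965029 0.12258339 0.07289017] 0.07305710733532143 (array([667.9, 114.7]), 269.2, 154.0, -0.6)
scene all (array([642.4,  95.9]), 382.6, 291.9, -24.9)
```

View pics/3_top.png

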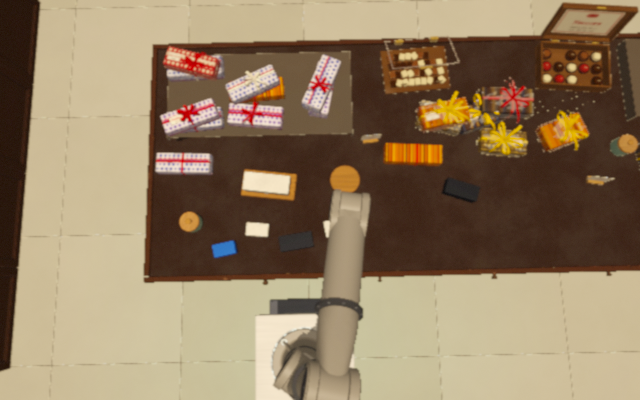

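View pics/3_scene.png

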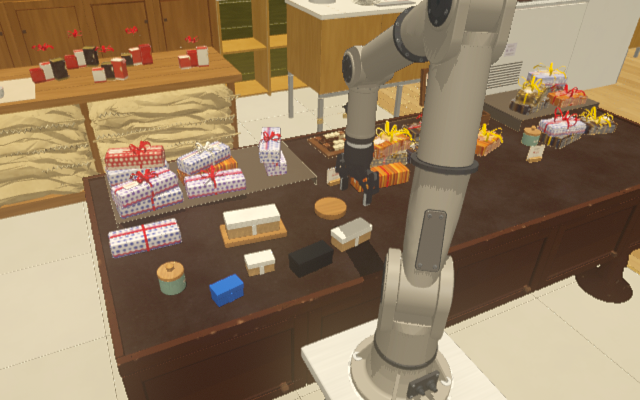

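The large box is on the long plinth, about 4.6 mm off centre and 0.3° off in angle. Next is the medium box.

Call:
send_rows:
  commands:
    - [[-0.09,0.21,3],0,8.5]
    - [[-0.09,0.21,6],0,8.5]
    - [[-0.09,0.21,9],0,8.5]
    - [[-0.09,0.21,11],0,8.5]
    - [[-0.09,0.21,12],0,8.5]
    - [[-0.09,0.21,13],0,8.5]
    - [[-0.09,0.21,13],0,8.5]
    - [[-0.09,0.21,13],0,7.5]
    - [[-0.09,0.21,13],0,6.5]
    - [[-0.09,0.21,13],0,5.5]
    - [[-0.09,0.21,13],0,4.2]
    - [[-0.09,0.21,13],0,4.2]
    - [[-0.09,0.21,13],0,4.2]
    - [[-0.09,0.21,13],0,4.2]

```text
clock: 11.35
position: [0.4292, -0.1309, 0.037]
tcp_rot: [0.002, 0.641, 0.768, 0.001]
contact_force: [1.2, 1.0, 6.2]
finger_gap: 0.0512
```

Call:
send_rows:
  commands:
    - [[0,0,-0.5],0,4.2]
    - [[0,0,-1],0,4.2]
    - [[0,0,-2],0,4.2]
    - [[0,0,-4],0,4.2]
    - [[0,0,-6],0,4.2]
    - [[0,0,-9],0,4.2]
    - [[0,0,-12],0,4.2]
    - [[0,0,-14],0,4.2]
    - [[0,0,-15],0,4.2]
    - [[0,0,-15],0,4.2]
    - [[0,0,-15],0,4.2]

```text
clock: 12.45
position: [0.4266, -0.1306, 0.1849]
tcp_rot: [-0.001, 0.641, 0.768, -0.0]
contact_force: [0.4, 0.0, -2.2]
finger_gap: 0.0515
```

```bash
python3 go.py .577 .114 .186 -7.1
```

```text
t 12.45 pos [ 0.4266 -0.1306  0.1849] jaw 10.3 tilt 0.0020 F [ 0.4  0.  -2.2] gap 0.0515
(0.577, 0.114, 0.186, -7.1) -> shift [21.37 19.18 -0.13] turn 0.304
```

Call:
send_rows:
  commands:
    - [[1,1,0],0,4.2]
    - [[3,2.7,0],0.03,4.2]
    - [[5.5,4.9,0],0.07,4.2]
    - [[8,7.2,0],0.11,4.2]
    - [[11,9.9,0],0.15,4.2]
    - [[14,12.6,0],0.19,4.2]
    - [[16.5,14.8,0],0.23,4.2]
    - [[18.8,16.9,0],0.27,4.2]
    - [[20.3,18.2,0],0.304,4.2]
    - [[21.2,19,0],0.304,4.2]
    - [[21.37,19.18,0],0.304,4.2]
    - [[21.37,19.18,0],0.304,4.2]
    - [[21.37,19.18,0],0.304,4.2]
    - [[21.37,19.18,0],0.304,4.2]
    - [[21.37,19.18,0],0.304,4.2]

```text
clock: 13.95
position: [0.5778, 0.1127, 0.186]
tcp_rot: [0.0, 0.75, 0.661, -0.0]
contact_force: [0.7, -0.7, -2.2]
finger_gap: 0.0518
```

```bash
python3 go.py .577 .113 .114 -7.1;  python3 - <<'E'
from bench import *
from h import *
for n in ["top","scene"]:
    f=grab_frame(n); np.savez(f"f4_{n}.npz",**f)
    a=f["color"][120:280,140:460] if n=="top" else f["color"][120:280,100:420]
    cv2.imwrite(f"pics/4_{n}.png",a[:,:,::-1].repeat(2,0).repeat(2,1))
    X=cloud(f);w=f["color"].min(-1)>130
    m=w&(X[...,2]>.16)&(X[...,2]<.215)&(abs(X[...,0]-.575)<.06)&(abs(X[...,1]-.115)<.08)
    P=X[m]; print(n,len(P),P.mean(0),rect(P),np.percentile(P[:,1],[0,2,98,100]))
E
```

```text
t 13.95 pos [0.5778 0.1127 0.186 ] jaw -7.2 tilt 0.0007 F [ 0.7 -0.7 -2.2] gap 0.0518
(0.577, 0.113, 0.114, -7.1) -> shift [ 0.02 -0.09  7.2 ] turn -0.001<stdin>:9: RuntimeWarning: Mean of empty slice.
  ret = um.true_divide(
Traceback (most recent call last):
IndexError: index -1 is out of bounds for axis 0 with size 0
```

View pics/4_top.png

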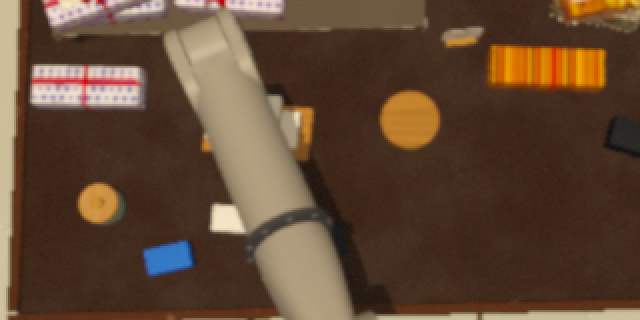

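The arm hides the held box from the top camera, with only a corner showing near (290,115) in the crop. I'll use the scene view instead.

```bash
python3 - <<'E'
from bench import *
from h import *
f=grab_frame("scene"); np.savez("f4_scene.npz",**f)
a=f["color"][140:270,190:320]
cv2.imwrite("pics/4b_scene.png",cv2.resize(a[:,:,::-1],None,fx=4,fy=4,interpolation=cv2.INTER_NEAREST))
X=cloud(f)
m=(X[...,2]>.12)&(X[...,2]<.19)&(abs(X[...,0]-.575)<.08)&(abs(X[...,1]-.115)<.1)
P=X[m]; print(len(P)); 
print(np.histogram(P[:,2],bins=np.arange(.12,.191,.005)))
T=P[(P[:,2]<.165)];print(rect(T),T.min(0),T.max(0))
for x,y,z in [(.574,.114,.074)]: print(project(f,(x,y,z)))
E
```

```text
517
(array([ 0,  0,  0,  0,  0, 17, 56, 69, 57, 60, 60, 60, 70, 68]), array([0.12 , 0.125, 0.13 , 0.135, 0.14 , 0.145, 0.15 , 0.155, 0.16 ,
       0.165, 0.17 , 0.175, 0.18 , 0.185, 0.19 ]))
(array([555.6, 126.6]), 115.0, 47.9, 61.0) [0.54321144 0.0652969  0.14723974] [0.60440657 0.17167356 0.16499981]
[251.42949816 213.39920803]
```

View pics/4b_scene.png

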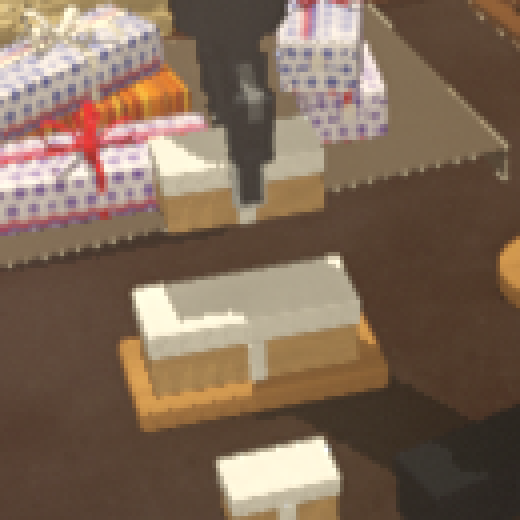

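The box is held straight and centred over the large one; estimated offset is under 2 mm. Descending.

Call:
send_rows:
  commands:
    - [[0,-0.05,1],0,4.2]
    - [[0,-0.05,2.5],0,4.2]
    - [[0,-0.05,4],0,4.2]
    - [[0,-0.05,5.3],0,4.2]
    - [[0,-0.05,6.2],0,4.2]
    - [[0,-0.05,6.7],0,4.2]
    - [[0,-0.05,7],0,4.2]
    - [[0,-0.05,7.2],0,4.2]
    - [[0,-0.05,7.3],0,4.2]
    - [[0,-0.05,7.4],0,4.2]
    - [[0,-0.05,7.4],0,4.2]

```text
clock: 15.15
position: [0.5776, 0.114, 0.112]
tcp_rot: [0.0, 0.75, 0.662, 0.0]
contact_force: [0.1, 0.5, -2.0]
finger_gap: 0.0517
```

Call:
send_rows:
  commands:
    - [[0,0,0.1],0,4.2]
    - [[0,0,0.15],0,4.2]
    - [[0,0,0.15],0,4.2]

```text
clock: 15.45
position: [0.5778, 0.1141, 0.1111]
tcp_rot: [0.0, 0.75, 0.662, 0.0]
contact_force: [-1.9, -0.1, 3.1]
finger_gap: 0.0517
```

Contact. Release and retreat.

Call:
send_rows:
  commands:
    - [[0,0,0],0,5.4]
    - [[0,0,0],0,6]
    - [[0,0,0],0,7]
    - [[0,0,0],0,8]
    - [[0,0,0],0,8.5]
    - [[0,0,0],0,8.5]
    - [[0,0,-1],0,8.5]
    - [[0,0,-3],0,8.5]
    - [[0,0,-6],0,8.5]
    - [[0,0,-9],0,8.5]
    - [[0,0,-11],0,8.5]
    - [[0,0,-11],0,8.5]
    - [[0,0,-11],0,8.5]

```text
clock: 16.75
position: [0.5775, 0.1141, 0.2208]
tcp_rot: [0.0, 0.75, 0.662, 0.0]
contact_force: [0.5, 1.2, -0.3]
finger_gap: 0.0851
```

```bash
python3 go.py .426 .1483 .2 -5.9
```

```text
t 16.75 pos [0.5775 0.1141 0.2208] jaw -7.1 tilt 0.0010 F [ 0.5  1.2 -0.3] gap 0.0851
(0.426, 0.1483, 0.2, -5.9) -> shift [  1.53 -15.46   2.06] turn -0.021
```

Call:
send_rows:
  commands:
    - [[0.1,-1,0],0,8.5]
    - [[0.3,-3,0],0,8.5]
    - [[0.6,-6,0],-0.01,8.5]
    - [[0.9,-9,0],-0.021,8.5]
    - [[1.2,-12,0.5],-0.021,8.5]
    - [[1.4,-14,1],-0.021,8.5]
    - [[1.5,-15.2,2],-0.021,8.5]
    - [[1.53,-15.46,2],-0.021,8.5]
    - [[1.53,-15.46,2],-0.021,8.5]
    - [[1.53,-15.46,2],-0.021,8.5]
    - [[1.53,-15.46,2],-0.021,8.5]

```text
clock: 17.85
position: [0.4268, 0.1481, 0.2005]
tcp_rot: [0.0, 0.743, 0.669, 0.0]
contact_force: [-0.3, 0.2, 0.3]
finger_gap: 0.0848
```

```bash
python3 go.py .426 .1483 .033 -5.9; python3 - <<'E'
from bench import *
from h import *
for n in ["top","scene"]:
    f=grab_frame(n); np.savez(f"f5_{n}.npz",**f); X=cloud(f)
    cv2.imwrite(f"pics/5_{n}.png",f["color"][:,:,::-1])
    for lo,hi in [(.066,.085),(.113,.13)]:
        m=(X[...,2]>lo)&(X[...,2]<hi)&(abs(X[...,0]-.575)<.05)&(abs(X[...,1]-.115)<.09)
        if n=="scene": m&=f["color"].min(-1)>90
        P=X[m]; print(n,lo,len(P),P.mean(0),rect(P))
E
```

```text
t 17.85 pos [0.4268 0.1481 0.2005] jaw -6.0 tilt 0.0007 F [-0.3  0.2  0.3] gap 0.0848
(0.426, 0.1483, 0.033, -5.9) -> shift [ 1.000e-02 -9.000e-02  1.675e+01] turn -0.001
top 0.066 286 [0.56368978 0.10070977 0.07424407] (array([574.4, 114.4]), 151.2, 60.2, 82.9)
top 0.113 557 [0.57422881 0.11528388 0.12230429] (array([575. , 115.3]), 110.9, 53.0, 83.2)
scene 0.066 358 [0.56172625 0.12625409 0.07293726] (array([572.1, 115. ]), 150.7, 64.6, 83.7)
scene 0.113 292 [0.57044406 0.13885692 0.12020263] (array([573.5, 116.7]), 111.2, 56.0, 80.8)
```

View pics/5_top.png

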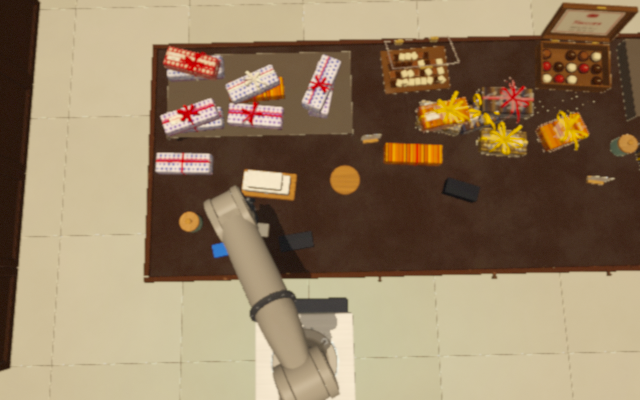

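View pics/5_scene.png

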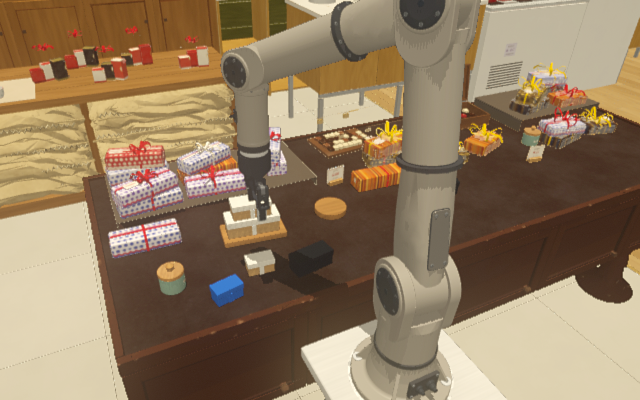

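The medium box is on, within 1.5 mm of the large one, with its top at 0.122. The tower sits at top-view (269,183). Now I'll grasp the small box.

Call:
send_rows:
  commands:
    - [[0,-0.1,3],0,8.5]
    - [[0,-0.1,6],0,8.5]
    - [[0,-0.1,9],0,8.5]
    - [[0,-0.1,12],0,8.5]
    - [[0,-0.1,14.5],0,8.5]
    - [[0,-0.1,15.8],0,8.5]
    - [[0,-0.1,16.7],0,8.5]
    - [[0,-0.1,16.7],0,8.5]
    - [[0,-0.1,16.7],0,7]
    - [[0,-0.1,16.7],0,5.8]
    - [[0,-0.1,16.7],0,4.6]
    - [[0,-0.1,16.7],0,3.2]
    - [[0,-0.1,16.7],0,3.2]
    - [[0,-0.1,16.7],0,3.2]
    - [[0,-0.1,16.7],0,3.2]

```text
clock: 19.45
position: [0.426, 0.1487, 0.0342]
tcp_rot: [0.001, 0.743, 0.67, 0.001]
contact_force: [1.3, -0.3, 6.3]
finger_gap: 0.0415
```

Call:
send_rows:
  commands:
    - [[0,0,-0.5],0,3.2]
    - [[0,0,-1],0,3.2]
    - [[0,0,-2],0,3.2]
    - [[0,0,-4],0,3.2]
    - [[0,0,-7],0,3.2]
    - [[0,0,-10],0,3.2]
    - [[0,0,-13],0,3.2]
    - [[0,0,-16],0,3.2]
    - [[0,0,-18],0,3.2]
    - [[0,0,-19],0,3.2]
    - [[0,0,-19],0,3.2]
    - [[0,0,-19],0,3.2]

```text
clock: 20.65
position: [0.4241, 0.148, 0.2224]
tcp_rot: [-0.0, 0.743, 0.67, -0.001]
contact_force: [0.4, -0.0, -1.7]
finger_gap: 0.0415
```

```bash
python3 go.py .578 .1145 .22 -6.9
```

```text
t 20.65 pos [0.4241 0.148  0.2224] jaw -5.9 tilt 0.0020 F [ 0.4 -0.  -1.7] gap 0.0415
(0.578, 0.1145, 0.22, -6.9) -> shift [-1.75 15.65  0.21] turn 0.018
```

Call:
send_rows:
  commands:
    - [[-0.1,0.7,0],0,3.2]
    - [[-0.3,2.5,0],0,3.2]
    - [[-0.55,5,0],0,3.2]
    - [[-0.85,7.5,0],0,3.2]
    - [[-1.1,10,0],0.01,3.2]
    - [[-1.4,12.5,0],0.018,3.2]
    - [[-1.6,14.5,0],0.018,3.2]
    - [[-1.7,15.4,0],0.018,3.2]
    - [[-1.75,15.65,0],0.018,3.2]
    - [[-1.75,15.65,0],0.018,3.2]
    - [[-1.75,15.65,0],0.018,3.2]
    - [[-1.75,15.65,0],0.018,3.2]
    - [[-1.75,15.65,0],0.018,3.2]

```text
clock: 21.95
position: [0.5783, 0.1152, 0.2236]
tcp_rot: [0.0, 0.748, 0.663, 0.0]
contact_force: [-0.2, -0.2, -2.0]
finger_gap: 0.0415
```

```bash
python3 go.py .578 .1147 .156 -6.9;  python3 - <<'E'
from bench import *
from h import *
f=grab_frame("scene")
a=f["color"][120:270,190:320]
cv2.imwrite("pics/6_scene.png",cv2.resize(a[:,:,::-1],None,fx=4,fy=4,interpolation=cv2.INTER_NEAREST))
X=cloud(f)
m=(X[...,2]>.165)&(X[...,2]<.2)&(abs(X[...,0]-.575)<.08)&(abs(X[...,1]-.115)<.1)
P=X[m]; print(len(P),P.min(0),P.max(0)) 
E
```

```text
t 21.95 pos [0.5783 0.1152 0.2236] jaw -6.9 tilt 0.0003 F [-0.2 -0.2 -2. ] gap 0.0415
(0.578, 0.1147, 0.156, -6.9) -> shift [-0.05 -0.02  6.76] turn 0.000
87 [0.54961337 0.08460971 0.1876735 ] [0.59628868 0.15224134 0.19989565]
```

View pics/6_scene.png

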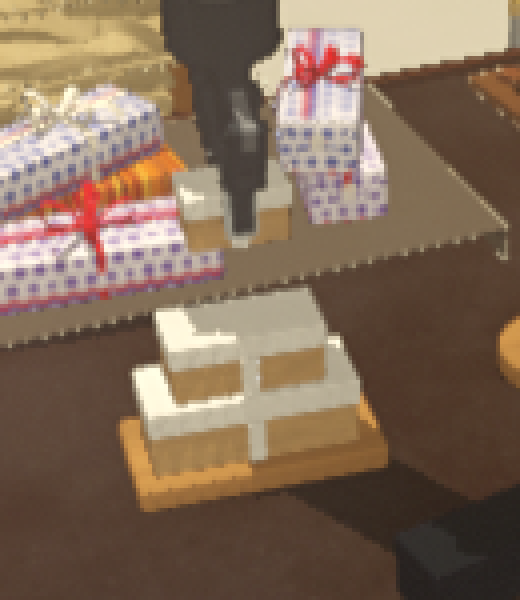

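The small box hangs level and centred over the tower; front-face y is 0.085 to 0.152, which puts its centre near 0.115. Descending.

Call:
send_rows:
  commands:
    - [[0,0,1],0,3.2]
    - [[0,0,2.5],0,3.2]
    - [[0,0,4],0,3.2]
    - [[0,0,5],0,3.2]
    - [[0,0,5.8],0,3.2]
    - [[0,0,6.2],0,3.2]
    - [[0,0,6.4],0,3.2]
    - [[0,0,6.55],0,3.2]
    - [[0,0,6.65],0,3.2]
    - [[0,0,6.65],0,3.2]

```text
clock: 23.0
position: [0.579, 0.115, 0.1571]
tcp_rot: [0.0, 0.749, 0.663, 0.0]
contact_force: [0.5, 0.4, -1.3]
finger_gap: 0.0415
```

Call:
send_rows:
  commands:
    - [[0,0,0.1],0,3.2]
    - [[0,0,0.17],0,3.2]
    - [[0,0,0.17],0,3.2]

```text
clock: 23.3
position: [0.5792, 0.115, 0.1563]
tcp_rot: [0.0, 0.749, 0.663, 0.001]
contact_force: [-1.6, -1.7, 4.8]
finger_gap: 0.0417
```

Call:
send_rows:
  commands:
    - [[0,0,0],0,4.4]
    - [[0,0,0],0,5]
    - [[0,0,0],0,6]
    - [[0,0,0],0,7]
    - [[0,0,0],0,8]
    - [[0,0,0],0,8.5]
    - [[0,0,-0.5],0,8.5]
    - [[0,0,-2],0,8.5]
    - [[0,0,-4],0,8.5]
    - [[0,0,-7],0,8.5]
    - [[0,0,-9],0,8.5]
    - [[0,0,-9],0,8.5]
    - [[0,0,-9],0,8.5]

```text
clock: 24.6
position: [0.5789, 0.115, 0.2454]
tcp_rot: [0.0, 0.749, 0.663, 0.0]
contact_force: [0.2, 0.9, -1.0]
finger_gap: 0.0851
```

```bash
python3 go.py .456 .3688 .23 39 
```

```text
t 24.60 pos [0.5789 0.115  0.2454] jaw -6.9 tilt 0.0008 F [ 0.2  0.9 -1. ] gap 0.0851
(0.456, 0.3688, 0.23, 39.0) -> shift [ 23.72 -15.26   1.53] turn -0.802
```

Call:
send_rows:
  commands:
    - [[1.5,-1,0],0,8.5]
    - [[4,-2.6,0],0,8.5]
    - [[7,-4.5,0],0,8.5]
    - [[10,-6.4,0],0,8.5]
    - [[13,-8.4,0],0,8.5]
    - [[16,-10.3,0],0,8.5]
    - [[19,-12.2,0.5],0,8.5]
    - [[21.5,-13.8,1],0,8.5]
    - [[23,-14.8,1.5],0,8.5]
    - [[23.72,-15.26,1.5],0,8.5]
    - [[23.72,-15.26,1.5],0,8.5]
    - [[23.72,-15.26,1.5],0,8.5]
    - [[23.72,-15.26,1.5],0,8.5]

```text
clock: 25.9
position: [0.4573, 0.367, 0.23]
tcp_rot: [0.001, 0.75, 0.662, -0.0]
contact_force: [0.0, -0.4, 0.8]
finger_gap: 0.0852
```

```bash
python3 go.py .4555 .3690 .055 -6.9; python3 - <<'E'
from bench import *
from h import *
for n in ["top","scene"]:
    f=grab_frame(n); np.savez(f"f7_{n}.npz",**f); X=cloud(f)
    cv2.imwrite(f"pics/7_{n}.png",f["color"][:,:,::-1])
    for lo,hi in [(.066,.085),(.113,.13),(.156,.175)]:
        m=(X[...,2]>lo)&(X[...,2]<hi)&(abs(X[...,0]-.575)<.05)&(abs(X[...,1]-.115)<.09)
        if n=="scene": m&=f["color"].min(-1)>90
        P=X[m]; print(n,lo,len(P),P.mean(0),rect(P))
E
```

```text
t 25.90 pos [0.4573 0.367  0.23  ] jaw -7.1 tilt 0.0014 F [ 0.  -0.4  0.8] gap 0.0852
(0.4555, 0.369, 0.055, -6.9) -> shift [ 0.2  -0.22 17.5 ] turn -0.004
top 0.066 288 [0.56345665 0.10035053 0.07475042] (array([574.4, 114. ]), 150.0, 60.9, 82.7)
top 0.113 258 [0.56719952 0.11014633 0.12220598] (array([574.4, 115.7]), 110.4, 51.7, 83.1)
top 0.156 321 [0.57552429 0.11481902 0.16389372] (array([576.5, 114.8]), 72.5, 43.1, 83.5)
scene 0.066 403 [0.55949811 0.12170457 0.07289671] (array([572.8, 115.1]), 150.2, 65.8, 83.2)
scene 0.113 329 [0.56309069 0.1224142  0.12042009] (array([574.6, 116.5]), 110.6, 57.2, 82.4)
scene 0.156 271 [0.57203056 0.11794127 0.16238856] (array([573.8, 116.9]), 70.5, 48.8, 83.1)
```

View pics/7_scene.png

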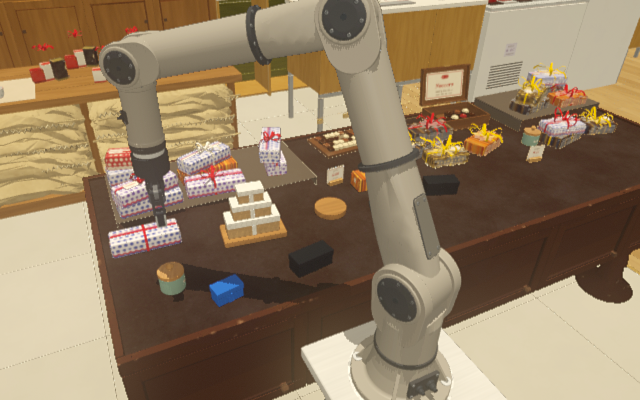

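The tower stands with all three boxes within about 2 mm of each other, at scene (252,210). Next the canister, gripped round its upper body and lid.

Call:
send_rows:
  commands:
    - [[0.2,-0.2,3],0,8.5]
    - [[0.2,-0.2,6],0,8.5]
    - [[0.2,-0.2,9],0,8.5]
    - [[0.2,-0.2,12],0,8.5]
    - [[0.2,-0.2,14],0,8.5]
    - [[0.2,-0.2,15.5],0,8.5]
    - [[0.2,-0.2,16.8],0,8.5]
    - [[0.2,-0.2,17.8],0,8.5]
    - [[0.2,-0.2,17.8],0,8.5]
    - [[0.2,-0.2,17.8],0,7.5]
    - [[0.2,-0.2,17.8],0,6.7]
    - [[0.2,-0.2,17.8],0,6]
    - [[0.2,-0.2,17.8],0,5]
    - [[0.2,-0.2,17.8],0,5]
    - [[0.2,-0.2,17.8],0,5]
    - [[0.2,-0.2,17.8],0,5]

```text
clock: 27.6
position: [0.4559, 0.3716, 0.054]
tcp_rot: [0.001, 0.749, 0.663, 0.002]
contact_force: [1.0, -0.5, 6.4]
finger_gap: 0.0603
```

Call:
send_rows:
  commands:
    - [[0,0,-0.3],0,5]
    - [[0,0,-0.8],0,5]
    - [[0,0,-1.5],0,5]
    - [[0,0,-3],0,5]
    - [[0,0,-3],0,5]

```text
clock: 28.1
position: [0.4553, 0.3726, 0.0847]
tcp_rot: [-0.0, 0.748, 0.663, 0.003]
contact_force: [0.2, 1.2, -3.0]
finger_gap: 0.0602
```

```bash
python3 go.py .4555 .3690 .24 -6.9; python3 - <<'E'
from bench import *
from h import *
f=grab_frame("scene")
a=f["color"][200:320,110:240]
cv2.imwrite("pics/8_scene.png",cv2.resize(a[:,:,::-1],None,fx=4,fy=4,interpolation=cv2.INTER_NEAREST))
E
```

```text
t 28.10 pos [0.4553 0.3726 0.0847] jaw -6.9 tilt 0.0050 F [ 0.2  1.2 -3. ] gap 0.0602
(0.4555, 0.369, 0.24, -6.9) -> shift [ -0.3    0.11 -15.53] turn -0.000
```

View pics/8_scene.png

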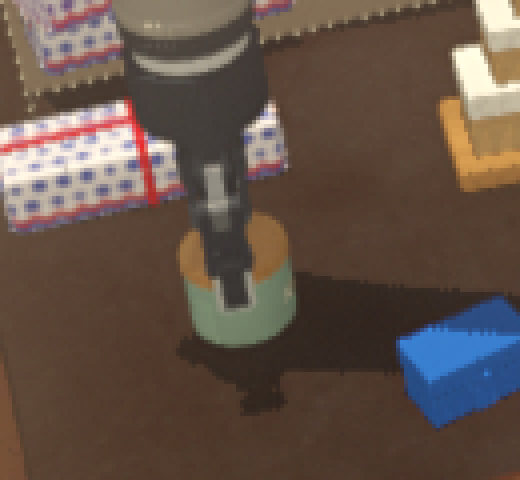

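Call:
send_rows:
  commands:
    - [[0,0,-1],0,5]
    - [[0,0,-3],0,5]
    - [[0,0,-6],0,5]
    - [[0,0,-9],0,5]
    - [[0,0,-12],0,5]
    - [[0,0,-15],0,5]
    - [[0,0,-17],0,5]
    - [[0,0,-18],0,5]
    - [[0,0,-18],0,5]
    - [[0,0,-18],0,5]

```text
clock: 29.15
position: [0.4537, 0.3704, 0.2609]
tcp_rot: [0.0, 0.749, 0.663, -0.001]
contact_force: [-1.3, -0.2, -2.9]
finger_gap: 0.0605
```

```bash
python3 go.py .5895 -.144 .264 -6.9
```

```text
t 29.15 pos [0.4537 0.3704 0.2609] jaw -6.9 tilt 0.0024 F [-1.3 -0.2 -2.9] gap 0.0605
(0.5895, -0.144, 0.264, -6.9) -> shift [-49.43  19.68  -0.25] turn -0.000
```

Call:
send_rows:
  commands:
    - [[-1,0.4,-0.2],0,5]
    - [[-3,1.2,-0.2],0,5]
    - [[-6,2.4,-0.2],0,5]
    - [[-9,3.6,-0.2],0,5]
    - [[-12.5,5,-0.2],0,5]
    - [[-16,6.4,-0.2],0,5]
    - [[-19.5,7.8,-0.2],0,5]
    - [[-23,9.2,-0.2],0,5]
    - [[-26.5,10.6,-0.2],0,5]
    - [[-30,12,-0.2],0,5]
    - [[-33.5,13.3,-0.2],0,5]
    - [[-37,14.7,-0.2],0,5]
    - [[-40.5,16.1,-0.2],0,5]
    - [[-44,17.5,-0.2],0,5]
    - [[-46.5,18.5,-0.2],0,5]
    - [[-48.5,19.3,-0.2],0,5]
    - [[-49.4,19.68,-0.2],0,5]
    - [[-49.43,19.68,-0.2],0,5]
    - [[-49.43,19.68,-0.2],0,5]
    - [[-49.43,19.68,-0.2],0,5]

```text
clock: 31.15
position: [0.5897, -0.141, 0.2641]
tcp_rot: [-0.001, 0.747, 0.664, 0.0]
contact_force: [-0.1, -0.4, -2.7]
finger_gap: 0.0598
```

```bash
python3 go.py .5895 -.144 .12 -6.9
```

```text
t 31.15 pos [ 0.5897 -0.141   0.2641] jaw -6.7 tilt 0.0016 F [-0.1 -0.4 -2.7] gap 0.0598
(0.5895, -0.144, 0.12, -6.9) -> shift [-0.33  0.02 14.41] turn 0.003
```

Call:
send_rows:
  commands:
    - [[-0.2,0,2],0,5]
    - [[-0.2,0,5],0,5]
    - [[-0.2,0,8],0,5]
    - [[-0.2,0,11],0,5]
    - [[-0.2,0,13],0,5]
    - [[-0.2,0,14.4],0,5]
    - [[-0.2,0,14.4],0,5]
    - [[-0.2,0,14.4],0,5]
    - [[-0.2,0,14.4],0,5]

```text
clock: 32.05
position: [0.591, -0.1453, 0.122]
tcp_rot: [0.001, 0.748, 0.663, 0.001]
contact_force: [-0.7, 0.1, -3.2]
finger_gap: 0.0601
```

```bash
python3 go.py .5895 -.144 .076 -6.9; python3 - <<'E'
from bench import *
from h import *
for n in ["top","scene"]:
    f=grab_frame(n); np.savez(f"f9_{n}.npz",**f); X=cloud(f);c=f["color"].astype(int)
    u,v=map(int,project(f,(.587,-.1465,.09)))
    a=f["color"][v-65:v+65,u-70:u+70]
    cv2.imwrite(f"pics/9_{n}.png",cv2.resize(a[:,:,::-1],None,fx=4,fy=4,interpolation=cv2.INTER_NEAREST)); print(u,v)
    near=(abs(X[...,0]-.587)<.06)&(abs(X[...,1]+.1465)<.06)
    G=X[near&(X[...,2]>.06)&(X[...,2]<.12)&(c[...,1]-c[...,0]>8)]
    if len(G)>10:
        print(n,"green",len(G),G.min(0),G.max(0))
        from scipy.optimize import least_squares
        G=G[(G[:,2]<.11)&(G[:,2]>.068)]
        r=least_squares(lambda p:np.hypot(G[:,0]-p[0],G[:,1]-p[1])-.031,[.587,-.146],loss="soft_l1",f_scale=.002);print("axis",r.x,r.cost)
    L=X[near&(X[...,2]>.018)&(X[...,2]<.024)]; print("plinth",len(L),rect(L))
E
```

```text
t 32.05 pos [ 0.591  -0.1453  0.122 ] jaw -6.9 tilt 0.0036 F [-0.7  0.1 -3.2] gap 0.0601
(0.5895, -0.144, 0.076, -6.9) -> shift [ 0.11 -0.19  4.6 ] turn -0.000
345 175
plinth 55 (array([ 588.4, -107.7]), 65.9, 17.0, -1.7)
331 186
scene green 186 [ 0.55488269 -0.16735574  0.07004472] [ 0.59325862 -0.11422458  0.11303521]
axis [ 0.58916218 -0.14739389] 0.0003157448534383788
plinth 280 (array([ 588.4, -144.9]), 94.9, 94.1, 14.6)
```

View pics/9_scene.png

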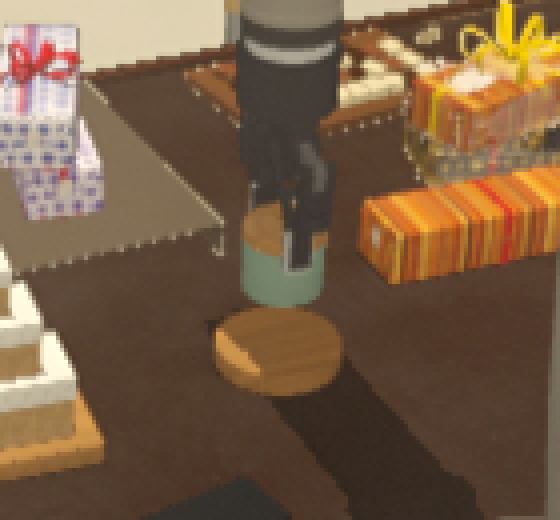

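View pics/9_top.png

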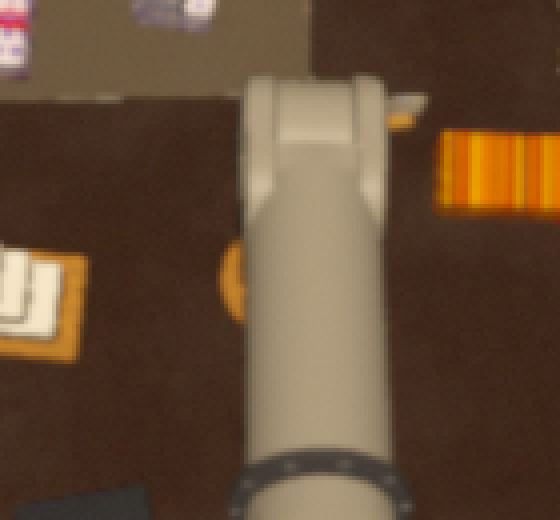

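The canister hangs upright over the round plinth, about 2 mm from centre. Lowering.

Call:
send_rows:
  commands:
    - [[0.15,-0.1,1],0,5]
    - [[0.15,-0.1,2.2],0,5]
    - [[0.15,-0.1,3.2],0,5]
    - [[0.15,-0.1,3.9],0,5]
    - [[0.15,-0.1,4.3],0,5]
    - [[0.15,-0.1,4.5],0,5]
    - [[0.15,-0.1,4.6],0,5]
    - [[0.15,-0.1,4.6],0,5]

```text
clock: 32.95
position: [0.5892, -0.1439, 0.0744]
tcp_rot: [0.0, 0.749, 0.663, 0.0]
contact_force: [0.3, 0.2, -2.9]
finger_gap: 0.0599
```

Call:
send_rows:
  commands:
    - [[0,0,0.1],0,5]
    - [[0,0,0.15],0,5]
    - [[0,0,0.15],0,5]

```text
clock: 33.25
position: [0.5894, -0.1439, 0.0741]
tcp_rot: [0.001, 0.749, 0.663, 0.0]
contact_force: [-3.1, 0.6, 4.8]
finger_gap: 0.06
```

Call:
send_rows:
  commands:
    - [[0,0,0],0,6.3]
    - [[0,0,0],0,6.8]
    - [[0,0,0],0,7.5]
    - [[0,0,0],0,8.5]
    - [[0,0,0],0,8.5]
    - [[0,0,0],0,8.5]
    - [[0,0,-0.5],0,8.5]
    - [[0,0,-2],0,8.5]
    - [[0,0,-4],0,8.5]
    - [[0,0,-7],0,8.5]
    - [[0,0,-10],0,8.5]
    - [[0,0,-14],0,8.5]
    - [[0,0,-18],0,8.5]
    - [[0,0,-18],0,8.5]
    - [[0,0,-18],0,8.5]

```text
clock: 34.75
position: [0.5897, -0.1437, 0.2552]
tcp_rot: [0.002, 0.748, 0.663, 0.001]
contact_force: [-0.4, -0.8, -0.8]
finger_gap: 0.0851
```

Call:
send_rows:
  commands:
    - [[-2,-2,0],0,8.5]
    - [[-5,-5,0],0,8.5]
    - [[-8,-8,0],0,8.5]
    - [[-11,-11,0],0,8.5]
    - [[-14,-13,0],0,8.5]
    - [[-17,-14,0],0,8.5]
    - [[-20,-15,0],0,8.5]
    - [[-22,-15,0],0,8.5]
    - [[-22,-15,0],0,8.5]
    - [[-22,-15,0],0,8.5]
    - [[-22,-15,0],0,8.5]

```text
clock: 35.85
position: [0.414, -0.342, 0.252]
tcp_rot: [-0.001, 0.748, 0.664, 0.0]
contact_force: [0.4, 0.5, 0.2]
finger_gap: 0.0853
```

```bash
python3 go.py; python3 - <<'E'
from bench import *
from h import *
for n in ["top","scene"]:
    f=grab_frame(n); X=cloud(f)
    cv2.imwrite(f"pics/10_{n}.png",f["color"][:,:,::-1])
    for lo,hi in [(.066,.085),(.113,.13),(.156,.175)]:
        m=(X[...,2]>lo)&(X[...,2]<hi)&(abs(X[...,0]-.575)<.05)&(abs(X[...,1]-.115)<.09)
        P=X[m]; print(n,lo,len(P),P.mean(0),rect(P))
    near=(abs(X[...,0]-.587)<.06)&(abs(X[...,1]+.1465)<.06)
    for lo,hi in [(.018,.025),(.072,.082),(.086,.1)]:
        P=X[near&(X[...,2]>lo)&(X[...,2]<hi)]; print("can",lo,len(P),P.mean(0),rect(P))
E
```

```text
t 35.85 pos [ 0.414 -0.342  0.252] jaw -6.8 tilt 0.0021 F [0.4 0.5 0.2] gap 0.0853
top 0.066 290 [0.56377935 0.10122949 0.07412178] (array([574.2, 113.7]), 149.9, 61.1, 82.8)
top 0.113 254 [0.56714821 0.10950388 0.12231071] (array([574.4, 115.7]), 111.1, 52.0, 82.7)
top 0.156 315 [0.57588477 0.11519986 0.1644264 ] (array([576.4, 115.1]), 72.0, 43.0, 83.3)
can 0.018 195 [ 0.57881044 -0.14543036  0.0211476 ] (array([ 587.4, -146.7]), 95.1, 94.2, 88.6)
can 0.072 217 [ 0.58505245 -0.14625606  0.07723543] (array([ 584.9, -146.8]), 62.0, 60.9, -46.0)
can 0.086 28 [ 0.58669034 -0.14543715  0.09187016] (array([ 592.5, -146.3]), 38.1, 16.5, -15.4)
scene 0.066 461 [0.5590607  0.12192472 0.07394033] (array([573.1, 115. ]), 150.8, 65.4, 82.8)
scene 0.113 353 [0.5626746  0.12218273 0.12085042] (array([572.6, 117. ]), 110.2, 54.4, 81.8)
scene 0.156 268 [0.57241147 0.11800107 0.16243089] (array([576.8, 116.1]), 72.1, 48.6, 80.8)
can 0.018 157 [ 0.57113983 -0.13732552  0.0200491 ] (array([ 580. , -142.3]), 96.3, 86.6, 58.5)
can 0.072 165 [ 0.58021864 -0.14179333  0.07574324] (array([ 582.3, -143.6]), 62.1, 60.6, -15.8)
can 0.086 21 [ 0.58458272 -0.14460507  0.08969985] (array([ 584.7, -144.1]), 17.8, 17.2, -54.6)
```

View pics/10_scene.png

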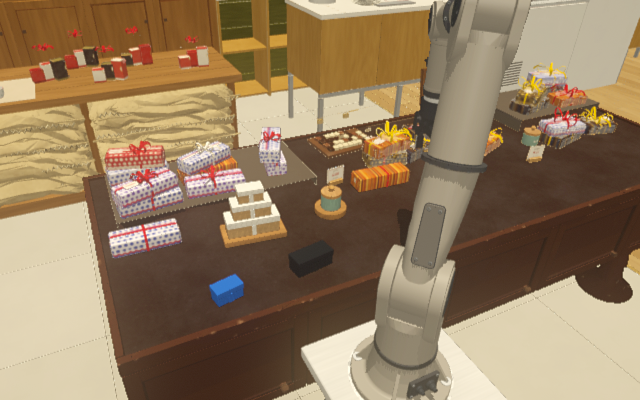

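View pics/10_top.png

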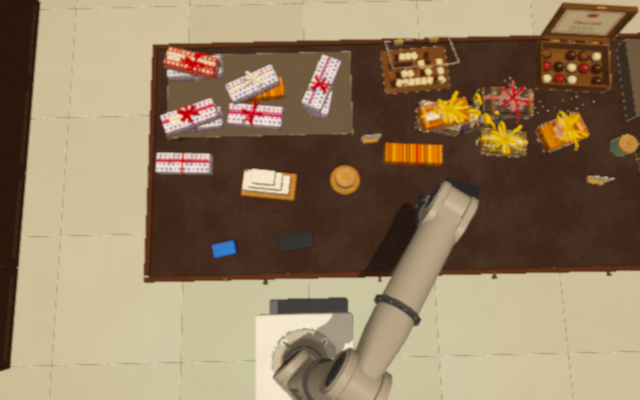

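The tower at scene (252,212) and the canister at (331,202) both stand upright and centred. The bars and the price card are where they were. The arm is clear, so I'll hand in.

```bash
python3 -c "
from bench import *
print(job_done())"
```

```text
the job is handed in; nothing more can be done
None
```

The gift display is set up and handed in, at about 36 s of the 128 s allowed. The hand-in reports no verdict, so this rests on my last camera checks.

- **Tower:** the large box is about 4 mm from the long plinth's centre. The medium box is about 2 mm off the large, and the small about 2 mm off the medium in the top view. Box tops measured 0.074, 0.122 and 0.164 m, as expected, and long sides are within about 1° of the plinth's in the top view.
- **Canister:** it stands upright on the round plinth, about 2 to 3 mm from its centre, with the lid top at 0.077 m (0.078 m expected).
- **Bystanders and arm:** in the pictures the wrapped bars, price card and look-alikes had not moved. The arm was clear and the gripper open.
- **Disagreements:** the two cameras differ by 1 to 4 mm. The scene view, which is partly hidden and slanted, puts the small box about 4 mm off the medium one. It also shows the box angles 1 to 2° differently, and its reading of the round plinth's rim under the canister was unreliable. All are within the limits of 12 to 15 mm and 0.2 rad.

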